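# Make up two bench sets of reagents from the stock

## Task

Make up the two bench sets for the practical class: in the three-compartment caddy put the large round bottle, the wide-lidded jar and one vial, and in the two-compartment caddy the square bottle and the other vial. One item to a compartment, each vial in its caddy's narrow compartment, everything set down gently and left standing upright on the caddy floor. Leave the small round bottle, the tip box and the well plate where they are.

Things in the scene. Friction and masses are not known exactly. Their poses are not given: they have to be found in the camera images.
- caddy_three: loose open teal plastic caddy, 230 mm long (x) by 88 mm (y) plus 3 mm rim and 15 mm end lugs; walls and dividers 4 mm thick, 32 and 30 mm high over the bench, inner floor 4 mm up. Three compartments in a row along x, each 80 mm wide in y; centres (y = 0): narrow (54 mm in x) at x = -84 mm, wide (80 mm) at -13 mm, wide (80 mm) at +71 mm. Origin: centre of underside, z up.
- caddy_two: loose open teal plastic caddy, 146 mm long (x) by 88 mm (y) plus 3 mm rim and 15 mm end lugs; walls and dividers 4 mm thick, 32 and 30 mm high over the bench, inner floor 4 mm up. Two compartments in a row along x, each 80 mm wide in y; centres (y = 0): narrow (54 mm in x) at x = -42 mm, wide (80 mm) at +29 mm. Origin: centre of underside, z up.
- large_bottle: the larger of two round amber glass bottles with black caps: body 56 mm diameter and straight up to 66 mm, shoulder, cap 40 mm diameter from 80 to 100 mm; 100 mm tall overall, about 0.22 kg, standing upright. Origin: centre of its underside, z up its axis.
- small_bottle: the smaller of the two round amber glass bottles with black caps: body 42 mm diameter, cap 30 mm diameter, 72 mm tall overall; belongs to neither set and stays in the stock. Origin: centre of its underside, z up its axis.
- jar: squat straight-sided frosted plastic jar with a wide white lid as broad as the jar: body 58 mm diameter up to 56 mm, lid 60 mm diameter from 56 to 72 mm; 72 mm tall, about 0.14 kg, standing upright. Origin: centre of its underside, z up its axis.
- square_bottle: frosted plastic bottle of square section: body 52 x 52 mm (flats square to its x and y axes) up to 66 mm, round white cap 38 mm diameter from 75 to 95 mm; 95 mm tall, about 0.16 kg, standing upright. Origin: centre of its underside, z up its axis.
- vial_1: slim round frosted screw-cap vial: body 28 mm diameter up to 70 mm, white cap 31 mm diameter from 70 to 85 mm; 85 mm tall, about 0.045 kg, standing upright. The two vials are alike and either may go in either set. Origin: centre of its underside, z up its axis.
- vial_2: the second slim screw-cap vial, the same in every way as vial_1. Origin: centre of its underside, z up its axis.
- tip_box: closed box of pipette tips, teal base and frosted lid, 84 mm (x) by 122 mm (y) by 58 mm high, beyond the work; not part of the job. Origin: centre of its underside.
- well_plate: flat 96-well plate, 86 mm (x) by 128 mm (y) by 15 mm high, beyond the work; not part of the job. Origin: centre of its underside.
Mind the look-alikes: they are no part of the job. What is shaped like the jar but green or turquoise is not meant.

How it is judged:
At the end, for the whole second after the job is handed in: Large bottle, jar and a vial in caddy_three, square bottle and a vial in caddy_two, vials in the narrow bays, one item a bay, within 16 mm of its centre (vials 29 mm across), on the floor within 5 mm, upright within 0.1 rad, at rest; caddies flat; small bottle, tip box, plate moved under 30 mm ((x of large_bottle in the frame of caddy_three between -0.029 and 0.003 m or x of large_bottle in the frame of caddy_three between 0.055 and 0.087 m) and y of large_bottle in the frame of caddy_three between -0.016 and 0.016 m and z of large_bottle in the frame of caddy_three between 0 and 0.009 m and (x of jar in the frame of caddy_three between -0.029 and 0.003 m or x of jar in the frame of caddy_three between 0.055 and 0.087 m) and y of jar in the frame of caddy_three between -0.016 and 0.016 m and z of jar in the frame of caddy_three between 0 and 0.009 m and x of square_bottle in the frame of caddy_two between 0.013 and 0.045 m and y of square_bottle in the frame of caddy_two between -0.016 and 0.016 m and z of square_bottle in the frame of caddy_two between 0 and 0.009 m and (((x of vial_1 in the frame of caddy_three between -0.1 and -0.068 m and y of vial_1 in the frame of caddy_three between -0.029 and 0.029 m and z of vial_1 in the frame of caddy_three between 0 and 0.009 m) and (x of vial_2 in the frame of caddy_two between -0.058 and -0.026 m and y of vial_2 in the frame of caddy_two between -0.029 and 0.029 m and z of vial_2 in the frame of caddy_two between 0 and 0.009 m)) or ((x of vial_2 in the frame of caddy_three between -0.1 and -0.068 m and y of vial_2 in the frame of caddy_three between -0.029 and 0.029 m and z of vial_2 in the frame of caddy_three between 0 and 0.009 m) and (x of vial_1 in the frame of caddy_two between -0.058 and -0.026 m and y of vial_1 in the frame of caddy_two between -0.029 and 0.029 m and z of vial_1 in the frame of caddy_two between 0 and 0.009 m))) and angle between each of large_bottle, jar, square_bottle, vial_1, vial_2, small_bottle's own z axis and vertical below 0.1 rad and linear speed of each of large_bottle, jar, square_bottle, vial_1, vial_2, caddy_three, caddy_two below 0.02 m/s and angular speed of each of large_bottle, jar, square_bottle, vial_1, vial_2 below 0.2 rad/s and angle between each of caddy_three, caddy_two's own z axis and vertical below 0.05 rad and height (world z) of each of caddy_three, caddy_two below 0.008 m and distance of each of small_bottle, tip_box, well_plate from where it was at the start of the episode below 0.03 m); the robot touches nothing.
It fails at once if the small bottle, the tip box or the well plate was moved by more than 30 mm (distance of any of small_bottle, tip_box, well_plate from where it was at the start of the episode above 0.03 m).
It fails at once if something was dropped or flung into a caddy (faster than 0.6 m/s within 30 mm of the bench) instead of being set down gently ((linear speed of large_bottle above 0.6 m/s and height (world z) of large_bottle below 0.03 m and horizontal distance between large_bottle and caddy_three below 0.12 m) or (linear speed of large_bottle above 0.6 m/s and height (world z) of large_bottle below 0.03 m and horizontal distance between large_bottle and caddy_two below 0.12 m) or (linear speed of jar above 0.6 m/s and height (world z) of jar below 0.03 m and horizontal distance between jar and caddy_three below 0.12 m) or (linear speed of jar above 0.6 m/s and height (world z) of jar below 0.03 m and horizontal distance between jar and caddy_two below 0.12 m) or (linear speed of square_bottle above 0.6 m/s and height (world z) of square_bottle below 0.03 m and horizontal distance between square_bottle and caddy_three below 0.12 m) or (linear speed of square_bottle above 0.6 m/s and height (world z) of square_bottle below 0.03 m and horizontal distance between square_bottle and caddy_two below 0.12 m) or (linear speed of vial_1 above 0.6 m/s and height (world z) of vial_1 below 0.03 m and horizontal distance between vial_1 and caddy_three below 0.12 m) or (linear speed of vial_1 above 0.6 m/s and height (world z) of vial_1 below 0.03 m and horizontal distance between vial_1 and caddy_two below 0.12 m) or (linear speed of vial_2 above 0.6 m/s and height (world z) of vial_2 below 0.03 m and horizontal distance between vial_2 and caddy_three below 0.12 m) or (linear speed of vial_2 above 0.6 m/s and height (world z) of vial_2 below 0.03 m and horizontal distance between vial_2 and caddy_two below 0.12 m)).
It also fails if it takes over 128 s, if anything falls off the work surface, if the arm or the gripper's body presses on something with over 40 N, if the wrist force passes 120 N, or if a joint passes its speed limit or range.

## Robot

A 6-joint arm with a two-finger parallel gripper is mounted at the origin on the work surface. World frame = base frame: x ahead of the robot, y to its left, z up, the work surface at z = 0. Lengths are in m, angles in rad, forces in N, time in s.
With the tool pointing down it reaches from about 0.25 to 0.775 m from the base axis. Payload 4 kg.
Tool frame: the origin (TCP) lies midway between the tips of the shut fingers; the grasp point (between the pads) lies 19 mm behind it; z points along the fingers, y is the line along which they close (so a half turn about z gives the same grasp; the last joint's range is limited). The gripper opens to 94 mm and grips with 3 to 60 N. Pads are 16 mm wide; open, the fingers measure 119 mm over their backs; the gripper's body (75 mm by 177 mm) begins 78 mm behind the grasp point.
Start: joints at [1.048, 0.087, 1.371, -0, 1.684, -0.103], TCP at [0.224, 0.502, 0.184] pointing down, gripper open.
Joint ranges: [-3.1, 3.1], [-0.76, 2.03], [0.27, 2.55], [-1.08, 4.22], [0.17, 2.65], [-2.57, 2.57]. Speed limits (rad/s): [2.79, 2.79, 3.14, 3.14, 3.14, 3.14].

## Interface

Orientations are given as [roll, pitch, yaw] about the fixed x, y, z axes, in that order (R = Rz(yaw) Ry(pitch) Rx(roll)).
In Python, from bench import robot gives the robot as it stands.
- The arm moves only by the tool servo_tool, never from a script. Its argument "moves" is a list of rows, each a list of 5 numbers: the shift along the tool's x, y, z in units of 25 mm (1.0 is 25 mm), then the turn about the tool's z in units of 6 degrees (1.0 is 6 degrees), then the closure, from 0 (fully open) to 1 (shut). In form: [[dx, dy, dz, yaw, gripper], ...]. A call has 1 to 10 rows; each row is the pose to reach, as a shift and turn from the pose commanded when the call began, along the tool's axes at that moment; what a row does not reach only later rows make up. A row lasts 1/12 s, in which the tool goes at most 41.7 mm and 7.16 degrees, less where a joint would pass 70% of its speed; a pose out of reach is approached as far as the arm can. A call with a gripper value outside its range is refused whole. The fingers move at their own pace and stop on an object; the grip force is fixed at half the most. Time passes only in rows, so rows that repeat a pose let the fingers close. It gives the time, the measured TCP pose, the force, the opening and the grip force at its end, in the units of the state.
- robot.get_obs(): the state, without advancing time (a new reading comes with each control period).
- robot.snapshot(name): name is "scene" or "top" or "wrist"; returns a dict with "image" (384x512x3 uint8, blue, green, red), "fx", "fy", "cx", "cy" (pixels), "eye" and "orientation" of the camera in the world; the wrist camera has in their place "T_tool_cam" (4x4, takes a point from camera to tool coordinates, whose origin is the TCP and whose axes are the flange's). Camera axes: x right, y down, z forward; pixel columns grow to the right and rows downward; lengths in m; the calibration is good to about 2 mm. The wrist camera is an equidistant fisheye: a pixel r from the principal point sees the ray r / f radians off the axis. A picture is of the moment at which its call begins: read the wrist's pose just before it. There is no depth.
- robot.close_job(): hands the job in; it is judged then, once.
The state is a dict: "time": time; "joint_positions": joint angles; "qvel": joint speeds; "joint_torque": joint torques, N m; "tool_pos": TCP position; "ee_rot": TCP orientation; "wrist_force": force on the tool from outside, world axes, zero at the start; "wrist_torque": the same for the moment, N m; "width": finger opening in m; "finger_force": force on a finger pad.
Only numpy, scipy, OpenCV 4.12 (cv2) and the standard library are available. Lean on these libraries where they do the work, as an engineer would, in place of code of your own. Each camera call takes 0.05 s, during which the arm holds its last target. There are 200 camera calls.

## Working session

There is one attempt and no reset: what is moved stays moved. The work goes in short steps, Python scripts to look and compute and a tool call to move; the robot and the scene stay as the last step left them, time stands still between calls to the robot, and variables do not carry over. Pictures are saved under pics/ and viewed, at most 14 in all, crops included, and the job is handed in when it is done.

Besides the shell and the picture viewer there is one more tool, called after ">>>" by a JSON object that holds its "fn" and its "kwargs", one argument or row to a line. servo_tool: Moves the arm, as the interface text tells. Its arguments: {"type":"object","properties":{"moves":{"type":"array"}},"required":["moves"]}

```bash
mkdir -p pics; ls
python3 - <<'E'
from bench import robot
import cv2,numpy as np,json
o=robot.get_obs();print({k:np.round(v,3).tolist() for k,v in o.items()})
for n in("top","scene"):
    s=robot.snapshot(n);cv2.imwrite(f"pics/{n}0.png",s["image"]);print(n,{k:np.round(v,4).tolist() for k,v in s.items() if k!="image"})
E
```

```text
pics
{'time': 0.0, 'joint_positions': [1.048, 0.088, 1.372, 0.0, 1.684, -0.103], 'qvel': [0.0, -0.002, 0.0, 0.002, 0.001, 0.001], 'joint_torque': [-0.0, -34.018, -30.243, 0.072, 0.033, -0.0], 'tool_pos': [0.224, 0.502, 0.183], 'ee_rot': [-3.139, -0.0, 2.722], 'wrist_force': [-0.911, -0.35, -0.02], 'wrist_torque': [0.021, 0.04, -0.005], 'finger_force': 0.0, 'width': 0.094}
top {'fx': 486.4302, 'fy': 486.4302, 'cx': 260.5037, 'cy': 192.229, 'eye': [0.4305, 0.0062, 1.2743], 'orientation': [-3.0165, -0.0122, -1.5527]}
scene {'fx': 380.7513, 'fy': 380.7513, 'cx': 250.1519, 'cy': 197.6434, 'eye': [0.918, -0.5184, 0.8054], 'orientation': [-2.4543, 0.0129, 0.6013]}
```

View pics/top0.png

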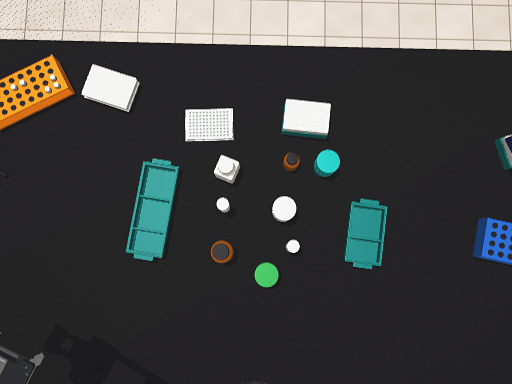

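View pics/scene0.png

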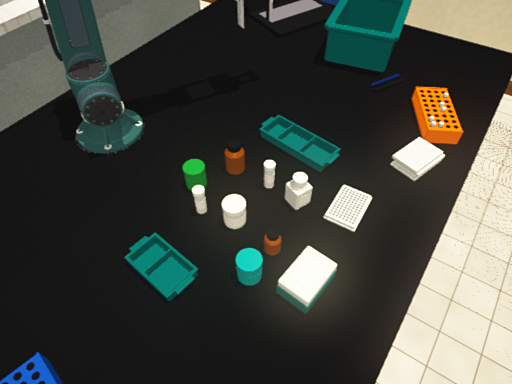

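Top view: caddy_three at (153,210) and caddy_two at (366,233), both with the narrow bay at the lower end. In scope: large bottle (222,252), jar (284,209), square bottle (227,169), vials (223,205) and (293,246).

Candidates:
- **Jar:** white (284,209), against green (266,275) and turquoise (327,163). I choose the white one.
- **Large bottle:** amber (222,252), against the small amber one (291,161). I choose the larger.
- **Vials and square bottle:** the vials are the two small white caps. The square bottle is at (227,169). The white slab at (110,88), the plate and the tip box are not it.

```bash
cat > h.py <<'E'
from bench import robot
import cv2,numpy as np
from scipy.spatial.transform import Rotation as Ro
def ray(s,px):
    d=np.array([(px[0]-s["cx"])/s["fx"],(px[1]-s["cy"])/s["fy"],1.])
    return np.array(s["eye"]),Ro.from_euler('xyz',s["orientation"]).as_matrix()@d
def onplane(s,px,z):
    e,d=ray(s,px);return (e+d*(z-e[2])/d[2])[:2]
def proj(s,p):
    c=Ro.from_euler('xyz',s["orientation"]).as_matrix().T@(np.array(p)-s["eye"])
    return np.array([s["cx"]+s["fx"]*c[0]/c[2],s["cy"]+s["fy"]*c[1]/c[2]])
def go(*wps):
    """wps: (x,y,z,yawdeg) -> cumulative row values from present pose"""
    o=robot.get_obs();p=o["tool_pos"];R=Ro.from_euler('xyz',o["ee_rot"]).as_matrix();y0=np.degrees(o["ee_rot"][2])
    print("t",round(float(o["time"]),2),"pos",np.round(p,4),"yaw",round(y0,1),"j6",np.round(o["joint_positions"][5],2),"w",round(float(o["width"]),4))
    for w in wps:
        d=R.T@(np.array(w[:3])-p)/.025
        t=-((w[3]-y0+90)%180-90)/6   # nearest half-turn-equivalent
        print(w,"->",np.round(d,2),"yaw",round(t,2))
E
python3 - <<'E'
from h import *
s=robot.snapshot("top");im=s["image"];hsv=cv2.cvtColor(im,cv2.COLOR_BGR2HSV)
H,S,V=cv2.split(hsv)
M={"white":(S<60)&(V>120),"teal":(H>80)&(H<100)&(S>90)&(V>40),"amber":((H<18)&(S>120)&(V>30))}
for n,m in M.items():
    m=m.astype(np.uint8)*255; m[:50]=0
    for c in cv2.findContours(m,cv2.RETR_EXTERNAL,cv2.CHAIN_APPROX_NONE)[0]:
        if cv2.contourArea(c)<40: continue
        r=cv2.minAreaRect(c)
        if not(100<r[0][0]<410): continue
        print(n,np.round(r[0],1),np.round(r[1],1),round(r[2],1),[ (z,np.round(onplane(s,r[0],z),4).tolist()) for z in(.032,.072,.085,.095)])
cv2.imwrite("pics/c1.png",cv2.resize(im[140:290,120:400],None,fx=2.8,fy=2.8,interpolation=cv2.INTER_CUBIC))
E
```

```text
white [292.5 246. ] [12. 13.] 90.0 [(0.032, [0.4509, -0.0899]), (0.072, [0.4503, -0.0868]), (0.085, [0.45, -0.0858]), (0.095, [0.4499, -0.0851])]
white [223.  204.5] [14.8 12. ] 45.0 [(0.032, [0.5534, 0.0894]), (0.072, [0.5495, 0.0867]), (0.085, [0.5482, 0.0859]), (0.095, [0.5472, 0.0852])]
white [283.5 208.5] [25. 23.] 90.0 [(0.032, [0.5461, -0.0659]), (0.072, [0.5424, -0.0636]), (0.085, [0.5412, -0.0628]), (0.095, [0.5402, -0.0622])]
white [226.6 168.6] [22.2 22.9] 22.6 [(0.032, [0.647, 0.0828]), (0.072, [0.64, 0.0803]), (0.085, [0.6378, 0.0795]), (0.095, [0.636, 0.0789])]
white [209. 124.] [32. 48.] 90.0 [(0.032, [0.7643, 0.1319]), (0.072, [0.7535, 0.1278]), (0.085, [0.7501, 0.1265]), (0.095, [0.7474, 0.1255])]
white [306.4 116.4] [45.7 32. ] 5.9 [(0.032, [0.7904, -0.1232]), (0.072, [0.7788, -0.1191]), (0.085, [0.775, -0.1177]), (0.095, [0.7721, -0.1167])]
white [109.9  87.3] [51.9 34.8] 18.4 [(0.032, [0.8579, 0.3958]), (0.072, [0.8442, 0.3832]), (0.085, [0.8397, 0.3791]), (0.095, [0.8362, 0.376])]
teal [365.2 233.3] [38.1 69.9] 6.3 [(0.032, [0.4865, -0.2755]), (0.072, [0.4847, -0.2664]), (0.085, [0.4841, -0.2635]), (0.095, [0.4837, -0.2612])]
teal [152.5 209.2] [ 38.3 102.9] 11.1 [(0.032, [0.5379, 0.2691]), (0.072, [0.5344, 0.2606]), (0.085, [0.5333, 0.2579]), (0.095, [0.5325, 0.2557])]
teal [326.5 162.5] [27. 25.] 90.0 [(0.032, [0.6682, -0.1762]), (0.072, [0.6606, -0.1703]), (0.085, [0.6581, -0.1684]), (0.095, [0.6562, -0.167])]
teal [297.9 129.1] [54.6 26.9] 36.7 [(0.032, [0.7556, -0.101]), (0.072, [0.7452, -0.0976]), (0.085, [0.7418, -0.0965]), (0.095, [0.7391, -0.0956])]
amber [221.5 251.5] [22.6 22.6] 45.0 [(0.032, [0.4338, 0.0899]), (0.072, [0.4337, 0.0872]), (0.085, [0.4336, 0.0863]), (0.095, [0.4336, 0.0856])]
amber [290.5 162.1] [16.  17.3] 24.0 [(0.032, [0.6673, -0.0826]), (0.072, [0.6597, -0.0798]), (0.085, [0.6572, -0.0788]), (0.095, [0.6553, -0.0781])]
```

View pics/c1.png

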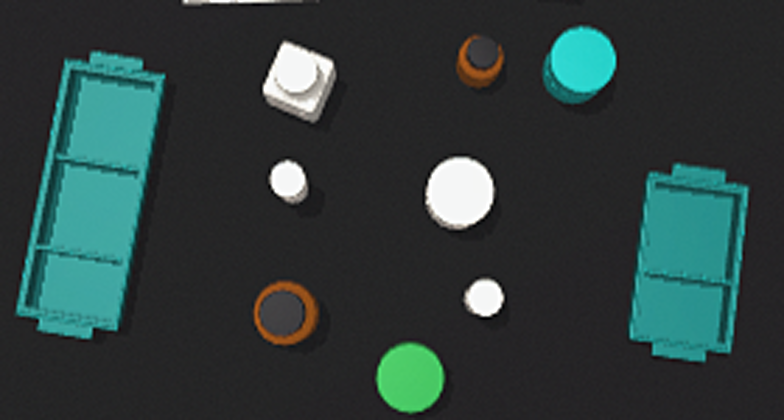

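The crop confirms the choices: amber bottle with the large cap at lower left, white-lidded jar in the middle, square bottle at upper left, and two vials. The narrow bays are at the lower ends.

Run:
```python
from h import *
s=robot.snapshot("top");f=lambda c:(np.array(c)-1.4+.5)/2.8+[120,140]
for n,cs in (("two",[(648,175),(748,187),(730,351),(630,340)]),("three",[(66,62),(165,75),(118,330),(17,315)]),):
    P=np.array([onplane(s,f(c),.032) for c in cs]);u=(P[0]+P[1]-P[2]-P[3])/2;v=(P[0]+P[3]-P[1]-P[2])/2
    ctr=P.mean(0);a=np.arctan2(u[1],u[0]);print(n,"ctr",ctr.round(4),"L",np.linalg.norm(u),np.linalg.norm(v),"yaw",np.degrees(a),np.degrees(np.arctan2(-v[0],v[1])))
    for x in ((-.042,.029) if n=="two" else (-.084,-.013,.071)): print("  bay",x,(ctr+x*np.array([np.cos(a),np.sin(a)])).round(4))
print("capsq",onplane(s,f((297,73)),.095),"caplarge",onplane(s,f((284,313)),.1),"vialA",onplane(s,f((288,180)),.085),"vialB",onplane(s,f((484,298)),.085))
P=[onplane(s,f(c),.066) for c in [(287,42),(335,72),(313,121),(263,92)]]
for i in range(4):
    e=P[(i+1)%4]-P[i];print("sqedge",np.linalg.norm(e).round(4),np.degrees(np.arctan2(e[1],e[0])).round(1))
# wrist view of whole field not yet; other view check
t=robot.snapshot("scene")
for n,p in dict(large=(.4335,.0865,.1),jar=(.542,-.0635,.072),vA=(.548,.086,.085),vB=(.45,-.0858,.085),sq=(.640,.080,.095)).items(): print(n,proj(t,p).round(1))
cv2.imwrite("pics/s1.png",cv2.resize(t["image"][120:260,170:330],None,fx=4,fy=4,interpolation=cv2.INTER_CUBIC))
go((.4335,.0865,.15,90))
```

```text
two ctr [ 0.4861 -0.2769] L 0.1510190478059709 0.09176233003047049 yaw -6.7709037528461185 -5.487191868074402
  bay -0.042 [ 0.4444 -0.2719]
  bay 0.029 [ 0.5149 -0.2803]
three ctr [0.5385 0.2692] L 0.23567109259319882 0.0922734478413075 yaw -8.06541846918036 -6.879784615154012
  bay -0.084 [0.4553 0.281 ]
  bay -0.013 [0.5256 0.271 ]
  bay 0.071 [0.6088 0.2593]
capsq [0.64299126 0.08107912] caplarge [0.43367666 0.08625355] vialA [0.54947693 0.08703053] vialB [ 0.44978859 -0.08591945]
sqedge 0.0513 -121.2
sqedge 0.0486 157.5
sqedge 0.0521 60.8
sqedge 0.0504 -23.7
large [232.4 142.7]
jar [232.6 202.2]
vA [267.6 163.4]
vB [197.4 188.8]
sq [297.1 176.5]
t 0.25 pos [0.224  0.502  0.1837] yaw 155.9 j6 -0.1 w 0.0938
(0.4335, 0.0865, 0.15, 90) -> [-14.42 -11.76   1.36] yaw 10.99
```

View pics/s1.png

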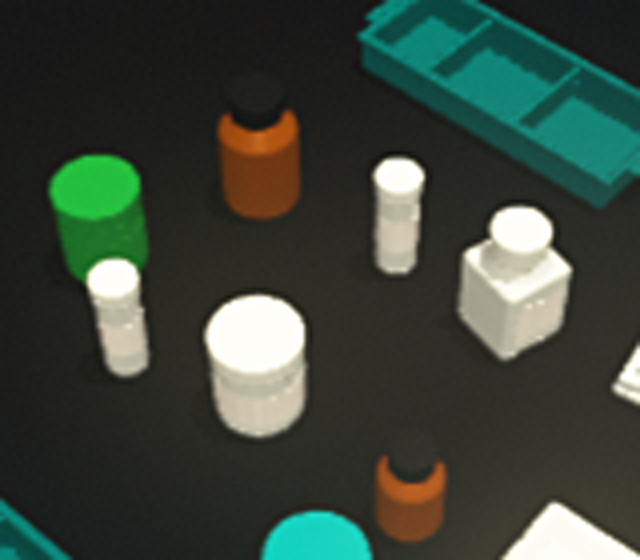

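The scene view agrees with the top-view positions to about 3 mm, with the jar lid, vials and square bottle all slightly right of prediction. All gripping will be done with the fingers closing along the caddy y axis. First the large bottle.

Run:
```python
from h import *
go((.4345,.087,.16,172.5))
```

```text
t 0.25 pos [0.224  0.502  0.1837] yaw 155.9 j6 -0.1 w 0.0938
(0.4345, 0.087, 0.16, 172.5) -> [-14.45 -11.73   0.96] yaw -2.76
```

>>> {"fn": "servo_tool", "kwargs": {
  "moves": [
    [-14.45,-11.75,0.95,-2.76,0],
    [-14.45,-11.75,0.95,-2.76,0],
    [-14.45,-11.75,0.95,-2.76,0],
    [-14.45,-11.75,0.95,-2.76,0],
    [-14.45,-11.75,0.95,-2.76,0],
    [-14.45,-11.75,0.95,-2.76,0],
    [-14.45,-11.75,0.95,-2.76,0],
    [-14.45,-11.75,0.95,-2.76,0],
    [-14.45,-11.75,0.95,-2.76,0],
    [-14.45,-11.75,0.95,-2.76,0]
  ]
}}

```text
time: 1.08
tool_pos: [0.4103, 0.1332, 0.1634]
ee_rot: [3.141, 0.001, 3.011]
wrist_force: [0.6, -0.2, -0.1]
width: 0.0936
finger_force: 0.0
```

Run:
```python
from h import *
go((.4345,.087,.16,172.5),(.4345,.087,.035,172.5))
s=robot.snapshot("wrist");cv2.imwrite("pics/w1.png",s["image"]);print({k:np.round(v,4).tolist() for k,v in s.items() if k!="image"})
```

```text
t 1.08 pos [0.4103 0.1332 0.1634] yaw 172.5 j6 -1.26 w 0.0936
(0.4345, 0.087, 0.16, 172.5) -> [-1.2  -1.71  0.14] yaw 0.0
(0.4345, 0.087, 0.035, 172.5) -> [-1.2  -1.71  5.14] yaw 0.0
{'fx': 297.3186, 'fy': 297.3186, 'cx': 251.3515, 'cy': 193.1124, 'T_tool_cam': [[0.0001, -0.974, -0.2264, 0.066], [1.0, 0.0002, -0.0005, 0.0013], [0.0006, -0.2264, 0.974, -0.201], [0.0, 0.0, 0.0, 1.0]]}
```

View pics/w1.png

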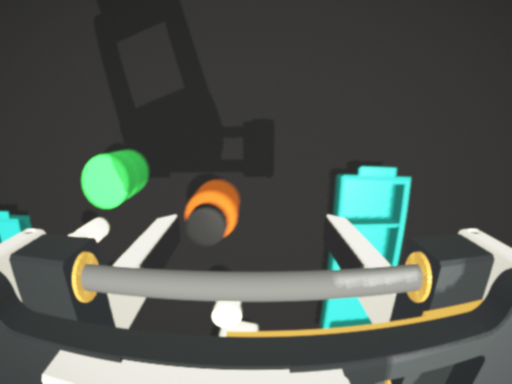

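Wrist view: large bottle cap centre at (207,224), green decoy at (114,180), well apart. I'll cast that pixel to check.

```bash
cat >> h.py <<'E'
def wcast(s,px,z):
    o=robot.get_obs();R=Ro.from_euler('xyz',o["ee_rot"]).as_matrix();T=np.array(s["T_tool_cam"])
    d=np.array([px[0]-s["cx"],px[1]-s["cy"]]);r=np.hypot(*d);th=r/s["fx"]
    c=np.r_[np.sin(th)*d/r,np.cos(th)];e=o["tool_pos"]+R@T[:3,3];v=R@T[:3,:3]@c
    return (e+v*(z-e[2])/v[2])[:2]
E
python3 - <<'E'
from h import *
s=robot.snapshot("wrist");print(wcast(s,(207,224),.1),"green",wcast(s,(106,182),.072))
o=robot.get_obs();print(o["tool_pos"],o["qvel"])
E
```

```text
[0.43104929 0.08582305] green [ 0.3793653  -0.02438621]
[0.41175032 0.12984177 0.16274657] [ 0.10091187 -0.00886844  0.00262177  0.07338729  0.02700772  0.06747097]
```

Run:
```python
from h import *
robot.snapshot("wrist")
go((.4335,.0865,.15,172.5),(.4335,.0865,.04,172.5))
print(robot.get_obs()["qvel"].round(3))
```

```text
t 1.23 pos [0.4106 0.1325 0.1629] yaw 172.1 j6 -1.25 w 0.094
(0.4335, 0.0865, 0.15, 172.5) -> [-1.16 -1.7   0.52] yaw -0.06
(0.4335, 0.0865, 0.04, 172.5) -> [-1.16 -1.7   4.92] yaw -0.06
[ 0.082 -0.008  0.     0.026  0.009  0.015]
```

>>> {"fn": "servo_tool", "kwargs": {
  "moves": [
    [-1.16,-1.7,0.5,0,0],
    [-1.16,-1.7,0.5,0,0],
    [-1.16,-1.7,1.5,0,0],
    [-1.16,-1.7,3,0,0],
    [-1.16,-1.7,4.2,0,0],
    [-1.16,-1.7,4.8,0,0],
    [-1.16,-1.7,5.05,0,0],
    [-1.16,-1.7,5.05,0,0],
    [-1.16,-1.7,5.05,0,0],
    [-1.16,-1.7,5.05,0,0]
  ]
}}

```text
time: 2.07
tool_pos: [0.4345, 0.0899, 0.0389]
ee_rot: [3.141, 0.003, 3.012]
wrist_force: [0.2, 1.0, 0.3]
width: 0.0936
finger_force: 0.0
```

>>> {"fn": "servo_tool", "kwargs": {
  "moves": [
    [0,0,0,0,1],
    [0,0,0,0,1],
    [0,0,0,0,1],
    [0,0,0,0,1],
    [0,0,0,0,1],
    [0,0,0,0,1],
    [0,0,0,0,1],
    [0,0,0,0,1],
    [0,0,0,0,1],
    [0,0,0,0,1]
  ]
}}

```text
time: 2.9
tool_pos: [0.4332, 0.0889, 0.0371]
ee_rot: [-3.141, 0.0, 3.011]
wrist_force: [-0.4, -2.2, 1.9]
width: 0.0552
finger_force: 30.0
```

Run:
```python
from h import *
go((.4335,.0865,.15,172.5),(.609,.2595,.15,172.5),(.609,.2595,.05,172.5))
```

```text
t 2.9 pos [0.4332 0.0889 0.0371] yaw 172.5 j6 -1.37 w 0.0552
(0.4335, 0.0865, 0.15, 172.5) -> [-0.03 -0.1  -4.51] yaw 0.0
(0.609, 0.2595, 0.15, 172.5) -> [-6.08  7.68 -4.52] yaw 0.0
(0.609, 0.2595, 0.05, 172.5) -> [-6.08  7.68 -0.52] yaw 0.0
```

>>> {"fn": "servo_tool", "kwargs": {
  "moves": [
    [0,0,-1,0,1],
    [0,0,-2.5,0,1],
    [0,0,-4,0,1],
    [-0.7,0.9,-4.5,0,1],
    [-1.6,2,-4.5,0,1],
    [-2.5,3.2,-4.5,0,1],
    [-3.4,4.3,-4.5,0,1],
    [-4.3,5.4,-4.5,0,1],
    [-5.2,6.6,-4.5,0,1],
    [-6.08,7.68,-4.5,0,1]
  ]
}}

```text
time: 3.73
tool_pos: [0.6094, 0.2616, 0.1481]
ee_rot: [3.142, -0.002, 3.011]
wrist_force: [0.2, 0.0, -1.1]
width: 0.055
finger_force: 30.0
```

>>> {"fn": "servo_tool", "kwargs": {
  "moves": [
    [0,0,0,0,1],
    [0,0,0,0,1],
    [0,0,0,0,1],
    [0,0,0,0,1]
  ]
}}

```text
time: 4.07
tool_pos: [0.6082, 0.259, 0.1499]
ee_rot: [-3.141, -0.0, 3.01]
wrist_force: [-0.4, -0.9, -1.4]
width: 0.0552
finger_force: 30.0
```

Run:
```python
from h import *
go((.609,.2595,.15,172.5),(.609,.2595,.041,172.5))
s=robot.snapshot("wrist");cv2.imwrite("pics/w2.png",s["image"])
t=robot.snapshot("top");cv2.imwrite("pics/t2.png",cv2.resize(t["image"][140:290,100:300],None,fx=4,fy=4,interpolation=cv2.INTER_CUBIC))
```

```text
t 4.07 pos [0.6082 0.259  0.1499] yaw 172.5 j6 -1.12 w 0.0552
(0.609, 0.2595, 0.15, 172.5) -> [-0.03  0.03 -0.  ] yaw -0.0
(0.609, 0.2595, 0.041, 172.5) -> [-0.03  0.03  4.36] yaw -0.0
```

View pics/w2.png

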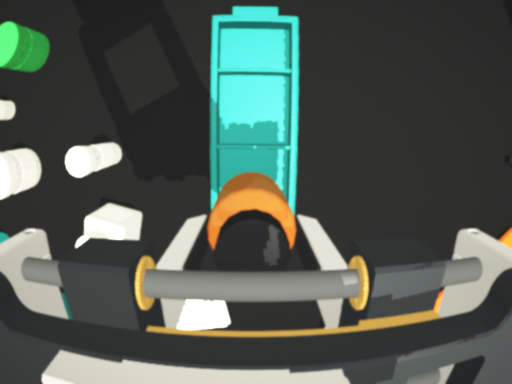

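Wrist view: bottle upright in the grip. Caddy_three's narrow end has rim corners at (213,17) and (298,17), and its dividers run along rows 71 and 148.

Run:
```python
from h import *
s=robot.snapshot("wrist")
r=[wcast(s,p,.032) for p in((213,17),(298,17))];d=[wcast(s,p,.030) for p in((218,71),(291,71),(216,148),(292,148))]
print(r,d)
e=(r[0]+r[1])/2;a=(d[0]+d[1])/2;b=(d[2]+d[3])/2
u=b-e;yaw=np.arctan2(u[1],u[0]);print("mids",e,a,b,"yaw",np.degrees(yaw),"gaps",np.linalg.norm(a-e),np.linalg.norm(b-a))
U=u/np.linalg.norm(u)
# local x: end rim -118, dividers -55, +29
c=np.mean([e+U*.118,a+U*.055,b-U*.029],0);print("ctr",c,[ (c+U*x).round(4) for x in(-.084,-.013,.071)])
```

```text
[array([0.41602519, 0.24346241]), array([0.42765745, 0.33555468])] [array([0.47926784, 0.24114485]), array([0.48933216, 0.3189652 ]), array([0.56254425, 0.22751305]), array([0.57331287, 0.30943424])]
mids [0.42184132 0.28950855] [0.4843     0.28005502] [0.56792856 0.26847364] yaw -8.193625546060659 gaps 0.06317005389892237 0.08442667834214491
ctr [0.53886665 0.27250484] [array([0.4557, 0.2845]), array([0.526 , 0.2744]), array([0.6091, 0.2624])]
```

>>> {"fn": "servo_tool", "kwargs": {
  "moves": [
    [-0.03,0.1,0.5,0,1],
    [-0.03,0.1,1.5,0,1],
    [-0.03,0.1,2.4,0,1],
    [-0.03,0.1,3.2,0,1],
    [-0.03,0.1,3.8,0,1],
    [-0.03,0.1,4.1,0,1],
    [-0.03,0.1,4.25,0,1],
    [-0.03,0.1,4.3,0,1],
    [-0.03,0.1,4.33,0,1],
    [-0.03,0.1,4.33,0,1]
  ]
}}

```text
time: 5.05
tool_pos: [0.6108, 0.2624, 0.0426]
ee_rot: [3.14, 0.002, 3.011]
wrist_force: [0.1, 0.1, -1.3]
width: 0.0549
finger_force: 30.0
```

>>> {"fn": "servo_tool", "kwargs": {
  "moves": [
    [0,0,0,0,1],
    [0,0,0,0,0],
    [0,0,0,0,0],
    [0,0,0,0,0],
    [0,0,0,0,0],
    [0,0,0,0,0],
    [0,0,0,0,0],
    [0,0,0,0,0]
  ]
}}

```text
time: 5.72
tool_pos: [0.6099, 0.2621, 0.0413]
ee_rot: [3.142, 0.0, 3.011]
wrist_force: [0.7, 0.9, -0.2]
width: 0.0935
finger_force: 0.0
```

Run:
```python
from h import *
go((.609,.2605,.16,172.5),(.543,-.063,.16,172.5))
```

```text
t 5.72 pos [0.6099 0.2621 0.0413] yaw 172.5 j6 -1.12 w 0.0935
(0.609, 0.2605, 0.16, 172.5) -> [ 0.03 -0.07 -4.75] yaw 0.0
(0.543, -0.063, 0.16, 172.5) -> [  0.96 -13.24  -4.75] yaw 0.0
```

>>> {"fn": "servo_tool", "kwargs": {
  "moves": [
    [0,0,-1,0,0],
    [0,0,-2.5,0,0],
    [0,0,-4,0,0],
    [0.1,-1,-4.75,0,0],
    [0.2,-2.6,-4.75,0,0],
    [0.3,-4.2,-4.75,0,0],
    [0.4,-5.8,-4.75,0,0],
    [0.5,-7.4,-4.75,0,0],
    [0.65,-9,-4.75,0,0],
    [0.8,-10.6,-4.75,0,0]
  ]
}}

```text
time: 6.55
tool_pos: [0.5548, 0.0004, 0.1602]
ee_rot: [3.142, 0.001, 3.011]
wrist_force: [0.9, -0.7, 0.4]
width: 0.0941
finger_force: 0.0
```

Run:
```python
from h import *
robot.snapshot("wrist")
robot.snapshot("wrist")
go((.543,-.063,.16,172.5))
s=robot.snapshot("wrist");cv2.imwrite("pics/w3.png",s["image"])
t=robot.snapshot("top");cv2.imwrite("pics/t3.png",cv2.resize(t["image"][140:290,100:300],None,fx=4,fy=4,interpolation=cv2.INTER_CUBIC))
H,S,V=cv2.split(cv2.cvtColor(s["image"],cv2.COLOR_BGR2HSV));m=((S<60)&(V>150)).astype(np.uint8);m[200:]=0
for c in cv2.findContours(m,0,1)[0]:
    if cv2.contourArea(c)>30: print(cv2.boundingRect(c))
```

```text
t 6.65 pos [ 0.5546 -0.0034  0.1604] yaw 172.1 j6 -1.54 w 0.094
(0.543, -0.063, 0.16, 172.5) -> [ 0.13 -2.43  0.02] yaw -0.07
(314, 154, 46, 39)
(161, 153, 64, 47)
(135, 83, 49, 33)
```

View pics/w3.png

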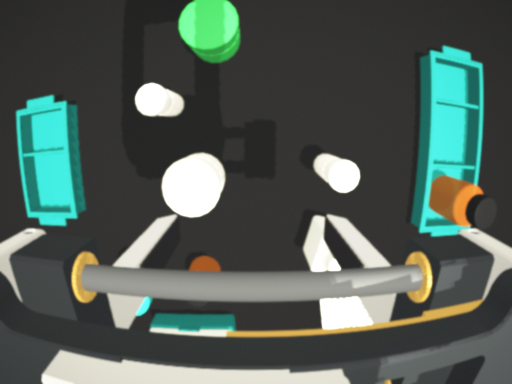

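View pics/t3.png

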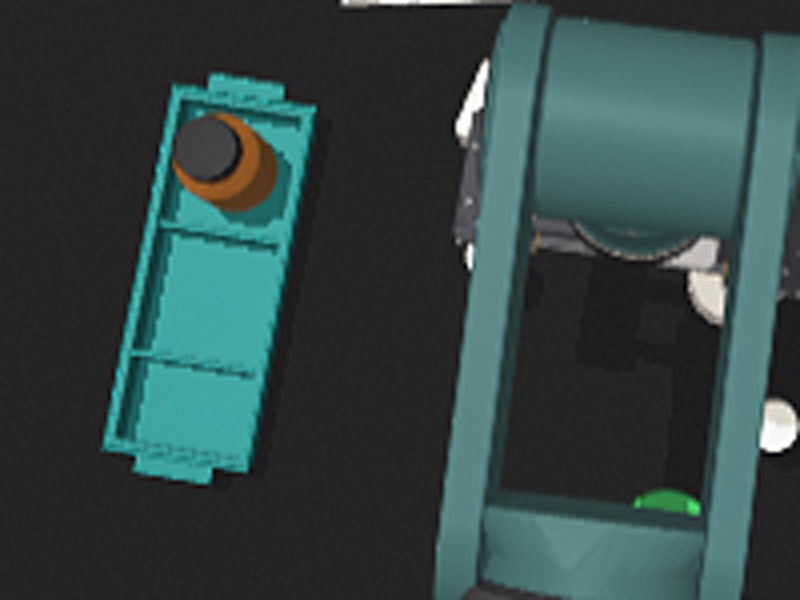

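The large bottle stands in caddy_three's far bay. In the wrist view the jar lid is at (192,185) and the vial caps are at (152,99) and (344,175).

Run:
```python
from h import *
s=robot.snapshot("wrist");print("jar",wcast(s,(192,186),.072),"vB",wcast(s,(152,99),.085),"vA",wcast(s,(344,174),.085))
go((.5425,-.063,.16,172.5),(.5425,-.063,.046,172.5))
```

```text
jar [ 0.54194689 -0.05504958] vB [ 0.45050315 -0.07808434] vA [0.54694799 0.09541198]
t 6.8 pos [0.5557 0.0022 0.1602] yaw 172.5 j6 -1.54 w 0.0939
(0.5425, -0.063, 0.16, 172.5) -> [ 0.18 -2.65  0.01] yaw -0.0
(0.5425, -0.063, 0.046, 172.5) -> [ 0.18 -2.66  4.57] yaw -0.0
```

>>> {"fn": "servo_tool", "kwargs": {
  "moves": [
    [0.18,-1.3,0,0,0],
    [0.18,-2.6,0,0,0],
    [0.18,-2.6,0.5,0,0],
    [0.18,-2.6,1.5,0,0],
    [0.18,-2.6,3,0,0],
    [0.18,-2.6,4,0,0],
    [0.18,-2.6,4.5,0,0],
    [0.18,-2.6,4.55,0,0],
    [0.18,-2.6,4.55,0,0],
    [0.18,-2.6,4.55,0,0]
  ]
}}

```text
time: 7.63
tool_pos: [0.5442, -0.0614, 0.0482]
ee_rot: [-3.142, 0.003, 3.012]
wrist_force: [0.3, -0.1, 1.0]
width: 0.0941
finger_force: 0.0
```

>>> {"fn": "servo_tool", "kwargs": {
  "moves": [
    [0,0,0,0,1],
    [0,0,0,0,1],
    [0,0,0,0,1],
    [0,0,0,0,1],
    [0,0,0,0,1],
    [0,0,0,0,1],
    [0,0,0,0,1],
    [0,0,0,0,1],
    [0,0,0,0,1]
  ]
}}

```text
time: 8.38
tool_pos: [0.543, -0.0626, 0.0469]
ee_rot: [-3.141, 0.001, 3.011]
wrist_force: [-0.4, -2.1, 3.3]
width: 0.0588
finger_force: 30.0
```

Run:
```python
from h import *
go((.5255,.273,.15,172.5),(.5255,.273,.05,172.5))
```

```text
t 8.38 pos [ 0.543  -0.0626  0.0469] yaw 172.5 j6 -1.66 w 0.0588
(0.5255, 0.273, 0.15, 172.5) -> [ 2.44 13.21 -4.14] yaw -0.0
(0.5255, 0.273, 0.05, 172.5) -> [ 2.45 13.22 -0.14] yaw -0.0
```

>>> {"fn": "servo_tool", "kwargs": {
  "moves": [
    [0,0,-1,0,1],
    [0,0,-2.5,0,1],
    [0,0,-4,0,1],
    [0.1,0.5,-4.6,0,1],
    [0.3,1.8,-4.6,0,1],
    [0.6,3.3,-4.6,0,1],
    [0.9,4.8,-4.6,0,1],
    [1.2,6.3,-4.6,0,1],
    [1.5,7.8,-4.6,0,1],
    [1.8,9.3,-4.6,0,1]
  ]
}}

```text
time: 9.22
tool_pos: [0.527, 0.1768, 0.1602]
ee_rot: [3.141, -0.002, 3.011]
wrist_force: [0.9, 0.5, -1.5]
width: 0.0586
finger_force: 30.0
```

>>> {"fn": "servo_tool", "kwargs": {
  "moves": [
    [0.25,1.4,0,0,1],
    [0.5,2.6,0,0,1],
    [0.64,3.5,0,0,1],
    [0.64,3.9,0,0,1],
    [0.64,3.9,0,0,1],
    [0.64,3.9,0,0,1],
    [0.64,3.9,0,0,1]
  ]
}}

```text
time: 9.8
tool_pos: [0.5252, 0.2719, 0.1609]
ee_rot: [-3.141, -0.001, 3.009]
wrist_force: [-0.3, -0.3, -1.4]
width: 0.0587
finger_force: 30.0
```

Run:
```python
from h import *
go((.5255,.273,.15,172.5),(.5255,.273,.052,172.5))
```

```text
t 9.8 pos [0.5252 0.2719 0.1609] yaw 172.4 j6 -1.06 w 0.0587
(0.5255, 0.273, 0.15, 172.5) -> [-0.    0.05  0.44] yaw -0.01
(0.5255, 0.273, 0.052, 172.5) -> [-0.01  0.05  4.36] yaw -0.01
```

>>> {"fn": "servo_tool", "kwargs": {
  "moves": [
    [0,0.03,0.5,0,1],
    [0,0.03,1.5,0,1],
    [0,0.03,2.4,0,1],
    [0,0.03,3.2,0,1],
    [0,0.03,3.8,0,1],
    [0,0.03,4.1,0,1],
    [0,0.03,4.28,0,1],
    [0,0.03,4.36,0,1],
    [0,0.03,4.4,0,1],
    [0,0.03,4.4,0,1]
  ]
}}

```text
time: 10.63
tool_pos: [0.526, 0.2741, 0.0523]
ee_rot: [3.141, 0.002, 3.011]
wrist_force: [-0.6, 0.7, -2.1]
width: 0.0587
finger_force: 30.0
```

>>> {"fn": "servo_tool", "kwargs": {
  "moves": [
    [0,0,0,0,1],
    [0,0,0,0,0],
    [0,0,0,0,0],
    [0,0,0,0,0],
    [0,0,0,0,0],
    [0,0,0,0,0],
    [0,0,0,0,0],
    [0,0,0,0,0]
  ]
}}

```text
time: 11.3
tool_pos: [0.5253, 0.2741, 0.0514]
ee_rot: [3.141, 0.0, 3.011]
wrist_force: [0.6, 0.9, 0.1]
width: 0.0937
finger_force: 0.0
```

Run:
```python
from h import *
go((.5255,.273,.16,172.5),(.549,.087,.16,172.5),(.549,.087,.05,172.5))
```

```text
t 11.3 pos [0.5253 0.2741 0.0514] yaw 172.5 j6 -1.05 w 0.0937
(0.5255, 0.273, 0.16, 172.5) -> [-0.01 -0.04 -4.34] yaw 0.0
(0.549, 0.087, 0.16, 172.5) -> [-1.92 -7.29 -4.35] yaw 0.0
(0.549, 0.087, 0.05, 172.5) -> [-1.92 -7.3   0.05] yaw 0.0
```

>>> {"fn": "servo_tool", "kwargs": {
  "moves": [
    [0,0,-1,0,0],
    [0,0,-2.5,0,0],
    [0,0,-4,0,0],
    [-0.3,-1,-4.35,0,0],
    [-0.7,-2.5,-4.35,0,0],
    [-1.1,-4,-4.35,0,0],
    [-1.5,-5.5,-4.35,0,0],
    [-1.92,-6.8,-4.35,0,0],
    [-1.92,-7.3,-4.35,0,0],
    [-1.92,-7.3,-4.35,0,0]
  ]
}}

```text
time: 12.13
tool_pos: [0.549, 0.0842, 0.1601]
ee_rot: [-3.141, -0.0, 3.006]
wrist_force: [0.4, -0.1, 0.5]
width: 0.0936
finger_force: 0.0
```

>>> {"fn": "servo_tool", "kwargs": {
  "moves": [
    [0,0,0,0,0],
    [0,0,0,0,0],
    [0,0,0,0,0]
  ]
}}

```text
time: 12.38
tool_pos: [0.5489, 0.0886, 0.1601]
ee_rot: [3.141, -0.0, 3.013]
wrist_force: [-0.5, -0.9, 0.2]
width: 0.094
finger_force: 0.0
```

Run:
```python
from h import *
go((.549,.087,.16,172.5),(.549,.087,.036,172.5))
s=robot.snapshot("wrist");cv2.imwrite("pics/w4.png",s["image"])
H,S,V=cv2.split(cv2.cvtColor(s["image"],cv2.COLOR_BGR2HSV));m=((S<60)&(V>150)).astype(np.uint8);m[260:]=0
for c in cv2.findContours(m,0,1)[0]:
    if cv2.contourArea(c)>60: print(cv2.boundingRect(c))
```

```text
t 12.38 pos [0.5489 0.0886 0.1601] yaw 172.6 j6 -1.38 w 0.094
(0.549, 0.087, 0.16, 172.5) -> [-0.01 -0.06  0.  ] yaw 0.02
(0.549, 0.087, 0.036, 172.5) -> [-0.01 -0.07  4.96] yaw 0.02
(234, 230, 51, 30)
(459, 228, 53, 32)
(0, 228, 44, 32)
(327, 215, 58, 45)
(118, 215, 58, 45)
(234, 168, 34, 43)
(372, 121, 69, 58)
(61, 108, 56, 31)
```

View pics/w4.png

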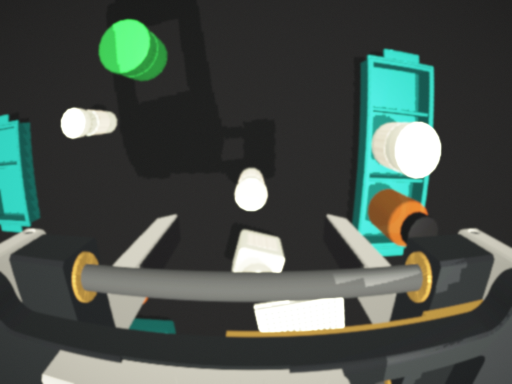

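The jar is standing in the middle bay. The vial cap at (251,190) is centred between the fingers. Descending to grip it.

>>> {"fn": "servo_tool", "kwargs": {
  "moves": [
    [0,-0.05,0.5,0,0],
    [0,-0.05,1.5,0,0],
    [0,-0.05,3,0,0],
    [0,-0.05,4,0,0],
    [0,-0.05,4.7,0,0],
    [0,-0.05,4.95,0,0],
    [0,-0.05,4.95,0,0],
    [0,-0.05,4.95,0,0]
  ]
}}

```text
time: 13.1
tool_pos: [0.5491, 0.086, 0.0365]
ee_rot: [3.141, 0.0, 3.012]
wrist_force: [0.3, -0.6, -0.3]
width: 0.0938
finger_force: 0.0
```

>>> {"fn": "servo_tool", "kwargs": {
  "moves": [
    [0,0,0,0,1],
    [0,0,0,0,1],
    [0,0,0,0,1],
    [0,0,0,0,1],
    [0,0,0,0,1],
    [0,0,0,0,1],
    [0,0,0,0,1],
    [0,0,0,0,1],
    [0,0,0,0,1],
    [0,0,0,0,1]
  ]
}}

```text
time: 13.93
tool_pos: [0.5489, 0.0856, 0.0363]
ee_rot: [3.141, -0.0, 3.011]
wrist_force: [-0.0, 0.8, -0.8]
width: 0.0309
finger_force: 9.3
```

>>> {"fn": "servo_tool", "kwargs": {
  "moves": [
    [0,0,0,0,1],
    [0,0,0,0,1],
    [0,0,0,0,1]
  ]
}}

```text
time: 14.18
tool_pos: [0.5488, 0.0856, 0.0362]
ee_rot: [3.142, -0.0, 3.011]
wrist_force: [-0.1, -0.5, -1.1]
width: 0.0304
finger_force: 30.0
```

Run:
```python
from h import *
go((.4555,.283,.15,172.5))
```

```text
t 14.18 pos [0.5488 0.0856 0.0362] yaw 172.5 j6 -1.39 w 0.0304
(0.4555, 0.283, 0.15, 172.5) -> [ 4.73  7.34 -4.55] yaw 0.0
```

>>> {"fn": "servo_tool", "kwargs": {
  "moves": [
    [0,0,-1,0,1],
    [0,0,-2.5,0,1],
    [0,0,-4,0,1],
    [0.6,0.9,-4.55,0,1],
    [1.4,2.2,-4.55,0,1],
    [2.2,3.5,-4.55,0,1],
    [3,4.7,-4.55,0,1],
    [3.8,5.9,-4.55,0,1],
    [4.5,6.9,-4.55,0,1],
    [4.73,7.34,-4.55,0,1]
  ]
}}

```text
time: 15.02
tool_pos: [0.4534, 0.286, 0.1502]
ee_rot: [3.14, -0.001, 3.015]
wrist_force: [-0.2, -0.3, -0.7]
width: 0.0305
finger_force: 30.0
```

>>> {"fn": "servo_tool", "kwargs": {
  "moves": [
    [0,0,0,0,1],
    [0,0,0,0,1],
    [0,0,0,0,1],
    [0,0,0,0,1],
    [0,0,0,0,1]
  ]
}}

```text
time: 15.43
tool_pos: [0.4564, 0.2816, 0.15]
ee_rot: [-3.141, 0.0, 3.009]
wrist_force: [-1.2, 1.1, 0.1]
width: 0.0302
finger_force: 30.0
```

Run:
```python
from h import *
go((.4555,.283,.15,172.5),(.4555,.283,.041,172.5))
```

```text
t 15.43 pos [0.4564 0.2816 0.15  ] yaw 172.4 j6 -0.99 w 0.0302
(0.4555, 0.283, 0.15, 172.5) -> [0.04 0.05 0.  ] yaw -0.02
(0.4555, 0.283, 0.041, 172.5) -> [0.04 0.05 4.36] yaw -0.02
```

>>> {"fn": "servo_tool", "kwargs": {
  "moves": [
    [0.04,0.05,0.5,0,1],
    [0.04,0.05,1.5,0,1],
    [0.04,0.05,2.4,0,1],
    [0.04,0.05,3.2,0,1],
    [0.04,0.05,3.8,0,1],
    [0.04,0.05,4.1,0,1],
    [0.04,0.05,4.28,0,1],
    [0.04,0.05,4.36,0,1],
    [0.04,0.05,4.37,0,1],
    [0.04,0.05,4.37,0,1]
  ]
}}

```text
time: 16.27
tool_pos: [0.4555, 0.2846, 0.0418]
ee_rot: [3.14, 0.002, 3.011]
wrist_force: [-0.0, 0.7, 0.3]
width: 0.0302
finger_force: 30.0
```

>>> {"fn": "servo_tool", "kwargs": {
  "moves": [
    [0,0,0,0,1],
    [0,0,0,0,0],
    [0,0,0,0,0],
    [0,0,0,0,0],
    [0,0,0,0,0],
    [0,0,0,0,0],
    [0,0,0,0,0],
    [0,0,0,0,0],
    [0,0,0,0,0]
  ]
}}

```text
time: 17.02
tool_pos: [0.4547, 0.2843, 0.0408]
ee_rot: [3.142, -0.0, 3.011]
wrist_force: [0.4, 0.7, 0.3]
width: 0.0801
finger_force: 0.0
```

Run:
```python
from h import *
go((.4555,.283,.16,172.5),(.57,.085,.16,153.4))
```

```text
t 17.02 pos [0.4547 0.2843 0.0408] yaw 172.5 j6 -0.99 w 0.0801
(0.4555, 0.283, 0.16, 172.5) -> [-0.04 -0.05 -4.77] yaw 0.0
(0.57, 0.085, 0.16, 153.4) -> [-5.61 -7.3  -4.77] yaw 3.18
```

>>> {"fn": "servo_tool", "kwargs": {
  "moves": [
    [0,0,-1,0,0],
    [0,0,-2.5,0,0],
    [0,0,-4,0,0],
    [-0.8,-1,-4.8,0.5,0],
    [-1.6,-2.2,-4.8,1,0],
    [-2.4,-3.4,-4.8,1.6,0],
    [-3.3,-4.6,-4.8,2.2,0],
    [-4.2,-5.8,-4.8,2.8,0],
    [-5.1,-6.8,-4.8,3.2,0],
    [-5.6,-7.3,-4.8,3.2,0]
  ]
}}

```text
time: 17.85
tool_pos: [0.5712, 0.0815, 0.1606]
ee_rot: [-3.141, 0.001, 2.671]
wrist_force: [-0.2, 0.5, 0.2]
width: 0.0941
finger_force: 0.0
```

>>> {"fn": "servo_tool", "kwargs": {
  "moves": [
    [0,0,0,0,0],
    [0,0,0,0,0],
    [0,0,0,0,0],
    [0,0,0,0,0],
    [0,0,0,0,0],
    [0,0,0,0,0]
  ]
}}

```text
time: 18.35
tool_pos: [0.5693, 0.0862, 0.161]
ee_rot: [3.141, 0.0, 2.677]
wrist_force: [-0.2, -0.3, -0.3]
width: 0.0938
finger_force: 0.0
```

Run:
```python
from h import *
go((.642,.081,.16,153.4))
s=robot.snapshot("wrist");cv2.imwrite("pics/w5.png",s["image"])
```

```text
t 18.35 pos [0.5693 0.0862 0.161 ] yaw 153.4 j6 -1.06 w 0.0938
(0.642, 0.081, 0.16, 153.4) -> [-2.69  1.12  0.04] yaw 0.0
```

View pics/w5.png

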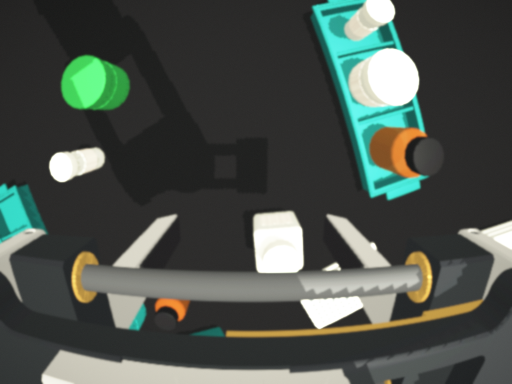

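The square bottle is already nearly square to the fingers; its lower front edge runs (253,216) to (295,211). All three items stand in caddy_three.

Run:
```python
from h import *
s=robot.snapshot("wrist");im=s["image"]
a,b=wcast(s,(254,217),0),wcast(s,(295,212),0);e=b-a;print(a,b,np.linalg.norm(e),np.degrees(np.arctan2(e[1],e[0])))
a,b=wcast(s,(254,217),0.066),wcast(s,(295,212),0.066);print("top?",a,b)
print("cap",wcast(s,(283,258),.095))
cv2.imwrite("pics/w5c.png",cv2.resize(im[190:275,220:330],None,fx=6,fy=6,interpolation=cv2.INTER_CUBIC))
```

```text
[0.61529644 0.06760183] [0.63299964 0.11743364] 0.05288300414167367 70.44196234842222
top? [0.59618239 0.07651064] [0.6106577  0.11725644]
cap [0.63916374 0.08700352]
```

View pics/w5c.png

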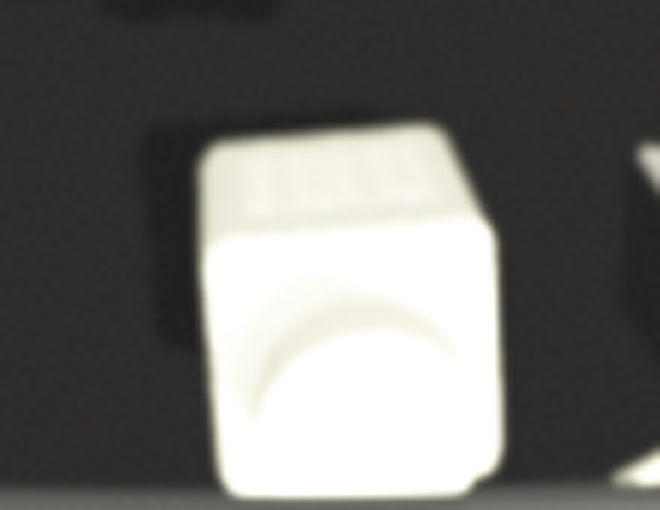

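Run:
```python
from h import *
s=robot.snapshot("wrist");f=lambda x,y:(x/6+220-.4,y/6+190-.4)
for n,p,q,z in(("bot",(205,146),(440,126),0),("sh",(208,242),(490,218),.066),("left",(205,260),(220,470),.066),("right",(495,245),(503,450),.066)):
    a,b=wcast(s,f(*p),z),wcast(s,f(*q),z);e=b-a;print(n,a.round(4),b.round(4),np.linalg.norm(e).round(4),np.degrees(np.arctan2(e[1],e[0])).round(1))
```

```text
bot [0.6115 0.0689] [0.6301 0.1156] 0.0502 68.3
sh [0.6092 0.0701] [0.6279 0.1167] 0.0502 68.1
left [0.6121 0.0681] [0.6508 0.0519] 0.042 -22.7
right [0.6331 0.1154] [0.6715 0.1006] 0.0413 -21.1
```

Run:
```python
from h import *
go((.6425,.083,.16,158),(.6425,.083,.038,158))
```

```text
t 18.5 pos [0.5695 0.0857 0.161 ] yaw 153.4 j6 -1.06 w 0.0941
(0.6425, 0.083, 0.16, 158) -> [-2.66  1.21  0.04] yaw -0.77
(0.6425, 0.083, 0.038, 158) -> [-2.66  1.21  4.92] yaw -0.77
```

>>> {"fn": "servo_tool", "kwargs": {
  "moves": [
    [-1.2,0.6,0,-0.4,0],
    [-2.66,1.21,0,-0.77,0],
    [-2.66,1.21,0,-0.77,0],
    [-2.66,1.21,1,-0.77,0],
    [-2.66,1.21,2.5,-0.77,0],
    [-2.66,1.21,4,-0.77,0],
    [-2.66,1.21,4.7,-0.77,0],
    [-2.66,1.21,4.9,-0.77,0],
    [-2.66,1.21,4.9,-0.77,0],
    [-2.66,1.21,4.9,-0.77,0]
  ]
}}

```text
time: 19.33
tool_pos: [0.6436, 0.0824, 0.0399]
ee_rot: [3.141, 0.002, 2.756]
wrist_force: [0.2, -0.5, 0.6]
width: 0.0944
finger_force: 0.0
```

>>> {"fn": "servo_tool", "kwargs": {
  "moves": [
    [0,0,0,0,1],
    [0,0,0,0,1],
    [0,0,0,0,1],
    [0,0,0,0,1],
    [0,0,0,0,1],
    [0,0,0,0,1],
    [0,0,0,0,1],
    [0,0,0,0,1],
    [0,0,0,0,1],
    [0,0,0,0,1]
  ]
}}

```text
time: 20.17
tool_pos: [0.6429, 0.0824, 0.0384]
ee_rot: [3.141, 0.0, 2.756]
wrist_force: [0.1, 0.9, 0.9]
width: 0.0514
finger_force: 30.0
```

Run:
```python
from h import *
go((.515,-.279,.16,173.5))
```

```text
t 20.17 pos [0.6429 0.0824 0.0384] yaw 157.9 j6 -1.15 w 0.0514
(0.515, -0.279, 0.16, 173.5) -> [ -0.69 -15.32  -4.87] yaw -2.59
```

>>> {"fn": "servo_tool", "kwargs": {
  "moves": [
    [0,0,-1,0,1],
    [0,0,-2.5,0,1],
    [0,0,-4,0,1],
    [0,-0.8,-4.87,0,1],
    [-0.1,-2.2,-4.87,-0.5,1],
    [-0.2,-3.7,-4.87,-1,1],
    [-0.25,-5.2,-4.87,-1.5,1],
    [-0.3,-6.7,-4.87,-2,1],
    [-0.35,-8.2,-4.87,-2.59,1],
    [-0.4,-9.7,-4.87,-2.59,1]
  ]
}}

```text
time: 21.0
tool_pos: [0.5595, -0.1476, 0.1592]
ee_rot: [3.141, -0.001, 3.03]
wrist_force: [0.6, -0.7, -1.8]
width: 0.0515
finger_force: 30.0
```

Run:
```python
from h import *
go((.515,-.279,.16,173.5))
```

```text
t 21.0 pos [ 0.5595 -0.1476  0.1592] yaw 173.6 j6 -1.81 w 0.0515
(0.515, -0.279, 0.16, 173.5) -> [ 1.18 -5.42 -0.03] yaw 0.02
```

>>> {"fn": "servo_tool", "kwargs": {
  "moves": [
    [0.3,-1.4,0,0,1],
    [0.7,-2.8,0,0,1],
    [1,-4.2,0,0,1],
    [1.15,-5,0,0,1],
    [1.15,-5.2,0,0,1],
    [1.15,-5.2,0,0,1],
    [1.15,-5.2,0,0,1],
    [1.15,-5.2,0,0,1],
    [1.15,-5.2,0,0,1],
    [1.15,-5.2,0,0,1]
  ]
}}

```text
time: 21.83
tool_pos: [0.518, -0.2709, 0.16]
ee_rot: [3.141, 0.0, 3.03]
wrist_force: [0.5, -0.7, -2.4]
width: 0.0513
finger_force: 30.0
```

Run:
```python
from h import *
go((.515,-.279,.16,173.5),(.515,-.279,.043,173.5))
s=robot.snapshot("wrist");cv2.imwrite("pics/w6.png",s["image"])
```

```text
t 21.83 pos [ 0.518  -0.2709  0.16  ] yaw 173.6 j6 -2.04 w 0.0513
(0.515, -0.279, 0.16, 173.5) -> [ 0.08 -0.34  0.  ] yaw 0.01
(0.515, -0.279, 0.043, 173.5) -> [ 0.08 -0.34  4.68] yaw 0.01
```

View pics/w6.png

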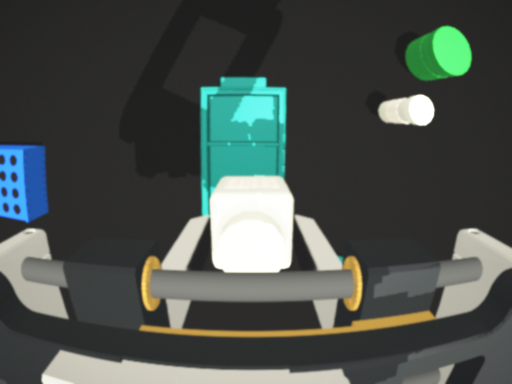

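Wrist view: the square bottle hangs level. Caddy_two's narrow end has rim corners at (201,88) and (286,88), with its divider along row 144, columns 207–279.

Run:
```python
from h import *
s=robot.snapshot("wrist")
e=np.mean([wcast(s,p,.032) for p in((201,88),(286,88))],0);a,b=[wcast(s,p,.030) for p in((207,144),(280,144))]
print("end",e,"div",a,b)
m=(a+b)/2;e2=b-a;yw=np.arctan2(e2[1],e2[0])-np.pi/2;U=np.array([np.cos(yw),np.sin(yw)]);print(np.degrees(yw),np.linalg.norm(m-e),np.linalg.norm(e2))
# local: end -76, divider -13
c=(e+U*.076+m+U*.013)/2;print("ctr",c,"bays",c-U*.042,c+U*.029)
```

```text
end [ 0.40955293 -0.26662141] div [ 0.46733084 -0.31427584] [ 0.47671886 -0.23328162]
-6.611633405854352 0.06288058410422769 0.08153648318144692
ctr [ 0.48499294 -0.27532375] bays [ 0.44327226 -0.27048792] [ 0.51380007 -0.27866278]
```

>>> {"fn": "servo_tool", "kwargs": {
  "moves": [
    [0.1,-0.3,0.2,0,1],
    [0.1,-0.3,1.2,0,1],
    [0.1,-0.3,2.4,0,1],
    [0.1,-0.3,3.4,0,1],
    [0.1,-0.3,4,0,1],
    [0.1,-0.3,4.4,0,1],
    [0.1,-0.3,4.58,0,1],
    [0.1,-0.3,4.66,0,1],
    [0.1,-0.3,4.68,0,1],
    [0.1,-0.3,4.68,0,1]
  ]
}}

```text
time: 22.77
tool_pos: [0.5151, -0.2799, 0.0444]
ee_rot: [-3.14, 0.002, 3.028]
wrist_force: [-0.3, -0.1, -1.7]
width: 0.0515
finger_force: 30.0
```

>>> {"fn": "servo_tool", "kwargs": {
  "moves": [
    [0,0,0,0,1],
    [0,0,0,0,0],
    [0,0,0,0,0],
    [0,0,0,0,0],
    [0,0,0,0,0],
    [0,0,0,0,0],
    [0,0,0,0,0],
    [0,0,0,0,0]
  ]
}}

```text
time: 23.43
tool_pos: [0.5143, -0.2793, 0.0431]
ee_rot: [3.142, 0.0, 3.028]
wrist_force: [-0.9, 0.6, 1.0]
width: 0.0926
finger_force: 0.0
```

Run:
```python
from h import *
go((.514,-.279,.16,173.5),(.4505,-.085,.16,173.5))
```

```text
t 23.43 pos [ 0.5143 -0.2793  0.0431] yaw 173.5 j6 -2.05 w 0.0926
(0.514, -0.279, 0.16, 173.5) -> [ 0.01  0.01 -4.68] yaw -0.01
(0.4505, -0.085, 0.16, 173.5) -> [ 3.42  7.43 -4.68] yaw -0.01
```

>>> {"fn": "servo_tool", "kwargs": {
  "moves": [
    [0,0,-1,0,0],
    [0,0,-2.5,0,0],
    [0,0,-4,0,0],
    [0.5,1,-4.68,0,0],
    [1.2,2.5,-4.68,0,0],
    [1.9,4,-4.68,0,0],
    [2.6,5.5,-4.68,0,0],
    [3.2,6.9,-4.68,0,0],
    [3.42,7.43,-4.68,0,0],
    [3.42,7.43,-4.68,0,0]
  ]
}}

```text
time: 24.27
tool_pos: [0.4496, -0.0822, 0.1606]
ee_rot: [3.141, 0.001, 3.032]
wrist_force: [0.3, 0.0, 0.2]
width: 0.094
finger_force: 0.0
```

>>> {"fn": "servo_tool", "kwargs": {
  "moves": [
    [0,0,0,0,0],
    [0,0,0,0,0],
    [0,0,0,0,0],
    [0,0,0,0,0],
    [0,0,0,0,0],
    [0,0,0,0,0]
  ]
}}

```text
time: 24.77
tool_pos: [0.4505, -0.0857, 0.1598]
ee_rot: [3.141, -0.001, 3.026]
wrist_force: [0.4, 0.1, -0.5]
width: 0.0942
finger_force: 0.0
```

Run:
```python
from h import *
s=robot.snapshot("wrist")
H,S,V=cv2.split(cv2.cvtColor(s["image"],cv2.COLOR_BGR2HSV));m=((S<60)&(V>150)).astype(np.uint8);m[262:]=0;m[:,:190]=0;m[:,310:]=0
for c in cv2.findContours(m,0,1)[0]:
    if cv2.contourArea(c)>60: x,y,w,h=cv2.boundingRect(c);print(x,y,w,h,wcast(s,(x+w/2,y+h-w/2),.085))
go((.4505,-.085,.16,173.5),(.4505,-.085,.036,173.5))
```

```text
233 166 34 44 [ 0.44845314 -0.08543215]
t 24.82 pos [ 0.4505 -0.0856  0.1599] yaw 173.4 j6 -1.77 w 0.0942
(0.4505, -0.085, 0.16, 173.5) -> [ 0.    0.02 -0.01] yaw -0.01
(0.4505, -0.085, 0.036, 173.5) -> [0.   0.02 4.95] yaw -0.01
```

The vial is centred between the fingers to about 2 mm.

>>> {"fn": "servo_tool", "kwargs": {
  "moves": [
    [0,0,0.5,0,0],
    [0,0,1.5,0,0],
    [0,0,3,0,0],
    [0,0,4,0,0],
    [0,0,4.7,0,0],
    [0,0,4.95,0,0],
    [0,0,4.95,0,0],
    [0,0,4.95,0,0]
  ]
}}

```text
time: 25.48
tool_pos: [0.451, -0.0853, 0.037]
ee_rot: [-3.141, 0.001, 3.027]
wrist_force: [0.5, 0.2, -0.0]
width: 0.0939
finger_force: 0.0
```

>>> {"fn": "servo_tool", "kwargs": {
  "moves": [
    [0,0,0,0,1],
    [0,0,0,0,1],
    [0,0,0,0,1],
    [0,0,0,0,1],
    [0,0,0,0,1],
    [0,0,0,0,1],
    [0,0,0,0,1],
    [0,0,0,0,1],
    [0,0,0,0,1],
    [0,0,0,0,1]
  ]
}}

```text
time: 26.32
tool_pos: [0.4504, -0.085, 0.0362]
ee_rot: [3.142, -0.0, 3.028]
wrist_force: [0.3, -0.2, -0.5]
width: 0.0307
finger_force: 8.8
```

>>> {"fn": "servo_tool", "kwargs": {
  "moves": [
    [0,0,0,0,1],
    [0,0,0,0,1],
    [0,0,0,0,1]
  ]
}}

```text
time: 26.57
tool_pos: [0.4504, -0.085, 0.0362]
ee_rot: [3.141, -0.0, 3.028]
wrist_force: [0.3, -0.8, -0.3]
width: 0.0303
finger_force: 30.0
```

Run:
```python
from h import *
go((.443,-.271,.15,173.5))
```

```text
t 26.57 pos [ 0.4504 -0.085   0.0362] yaw 173.5 j6 -1.77 w 0.0303
(0.443, -0.271, 0.15, 173.5) -> [-0.55 -7.43 -4.55] yaw -0.01
```

>>> {"fn": "servo_tool", "kwargs": {
  "moves": [
    [0,0,-1,0,1],
    [0,0,-2.5,0,1],
    [0,0,-4,0,1],
    [-0.1,-0.9,-4.55,0,1],
    [-0.2,-2.3,-4.55,0,1],
    [-0.3,-3.7,-4.55,0,1],
    [-0.4,-5,-4.55,0,1],
    [-0.5,-6.2,-4.55,0,1],
    [-0.55,-7,-4.55,0,1],
    [-0.55,-7.43,-4.55,0,1]
  ]
}}

```text
time: 27.4
tool_pos: [0.4424, -0.2735, 0.1495]
ee_rot: [-3.141, -0.001, 3.025]
wrist_force: [-0.3, 0.1, -1.1]
width: 0.0305
finger_force: 30.0
```

>>> {"fn": "servo_tool", "kwargs": {
  "moves": [
    [0,0,0,0,1],
    [0,0,0,0,1],
    [0,0,0,0,1],
    [0,0,0,0,1],
    [0,0,0,0,1]
  ]
}}

```text
time: 27.82
tool_pos: [0.4432, -0.27, 0.1503]
ee_rot: [3.141, 0.0, 3.029]
wrist_force: [0.2, 0.1, -1.1]
width: 0.0306
finger_force: 30.0
```

Run:
```python
from h import *
go((.443,-.271,.15,173.5),(.443,-.271,.0408,173.5))
```

```text
t 27.82 pos [ 0.4432 -0.27    0.1503] yaw 173.6 j6 -2.12 w 0.0306
(0.443, -0.271, 0.15, 173.5) -> [ 0.   -0.04  0.01] yaw 0.01
(0.443, -0.271, 0.0408, 173.5) -> [ 0.01 -0.04  4.38] yaw 0.01
```

>>> {"fn": "servo_tool", "kwargs": {
  "moves": [
    [0,-0.04,0.5,0,1],
    [0,-0.04,1.5,0,1],
    [0,-0.04,2.4,0,1],
    [0,-0.04,3.2,0,1],
    [0,-0.04,3.8,0,1],
    [0,-0.04,4.1,0,1],
    [0,-0.04,4.28,0,1],
    [0,-0.04,4.36,0,1],
    [0,-0.04,4.37,0,1],
    [0,-0.04,4.37,0,1]
  ]
}}

```text
time: 28.65
tool_pos: [0.4435, -0.2725, 0.0418]
ee_rot: [-3.141, 0.002, 3.028]
wrist_force: [-0.0, 0.7, -0.1]
width: 0.0302
finger_force: 30.0
```

>>> {"fn": "servo_tool", "kwargs": {
  "moves": [
    [0,0,0,0,1],
    [0,0,0,0,0],
    [0,0,0,0,0],
    [0,0,0,0,0],
    [0,0,0,0,0],
    [0,0,0,0,0],
    [0,0,0,0,0],
    [0,0,0,0,0],
    [0,0,0,0,0]
  ]
}}

```text
time: 29.4
tool_pos: [0.4428, -0.2721, 0.0407]
ee_rot: [3.141, -0.0, 3.028]
wrist_force: [0.5, -0.6, 0.4]
width: 0.0803
finger_force: 0.0
```

>>> {"fn": "servo_tool", "kwargs": {
  "moves": [
    [0,0,-0.8,0,0],
    [0,0,-2,0,0],
    [0,0,-3.5,0,0],
    [0,0,-5,0,0],
    [1,1.5,-6,0,0],
    [2,3,-6,0,0],
    [3,4.5,-6,0,0],
    [3.5,6,-6,0,0],
    [3.5,7.5,-6,0,0],
    [3.5,8,-6,0,0]
  ]
}}

```text
time: 30.23
tool_pos: [0.3776, -0.0603, 0.1915]
ee_rot: [3.14, 0.002, 3.029]
wrist_force: [0.9, -0.6, 0.0]
width: 0.0939
finger_force: 0.0
```

>>> {"fn": "servo_tool", "kwargs": {
  "moves": [
    [0,0,0,0,0],
    [0,0,0,0,0],
    [0,0,0,0,0],
    [0,0,0,0,0]
  ]
}}

```text
time: 30.57
tool_pos: [0.3787, -0.0645, 0.1906]
ee_rot: [-3.141, -0.001, 3.026]
wrist_force: [0.1, 0.2, -0.3]
width: 0.0943
finger_force: 0.0
```

Run:
```python
from h import *
go()
s=robot.snapshot("scene");t=robot.snapshot("top")
cv2.imwrite("pics/fin.png",np.vstack([cv2.resize(s["image"][60:320,100:380],(560,520)),])[:600])
a=cv2.resize(t["image"][140:290,110:410],(600,300));b=cv2.resize(s["image"][100:310,110:350],(600,300))
cv2.imwrite("pics/fin.png",np.vstack([a,b]))
```

```text
t 30.57 pos [ 0.3787 -0.0645  0.1906] yaw 173.4 j6 -1.77 w 0.0943
```

View pics/fin.png

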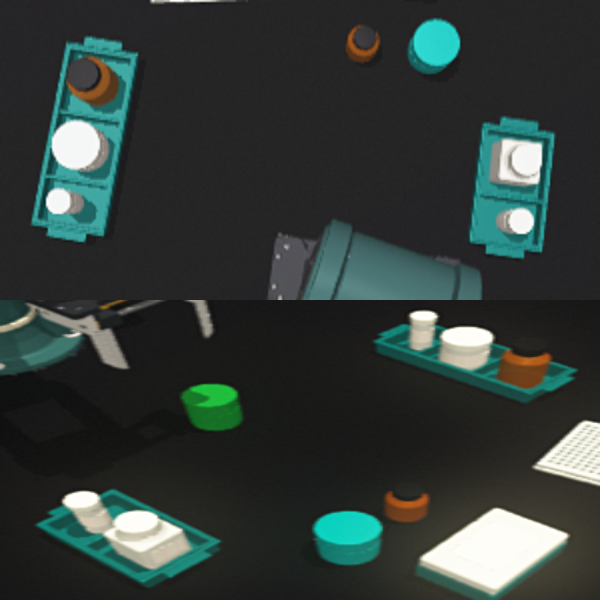

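Both caddies are filled and all five items are standing; the vial's slant in caddy_two matches the perspective seen earlier. I'll check the numbers before handing in.

Run:
```python
from h import *
t=robot.snapshot("top");g=lambda x,y:((x+.5)/2-.5+110,(y+.5)/2-.5+140)
C={"three":((.5387,.2708),-8),"two":((.4856,-.276),-6.6)}
for n,c,p,z in(("large","three",(85,75),.104),("jar","three",(77,145),.076),("vial","three",(60,201),.089),("sq","two",(525,160),.099),("vial","two",(520,221),.089)):
    q=onplane(t,g(*p),z)-C[c][0];a=np.radians(C[c][1]);print(n,c,np.round([q@[np.cos(a),np.sin(a)],q@[-np.sin(a),np.cos(a)]],4))
```

```text
large three [ 0.0718 -0.0028]
jar three [-0.0121 -0.0026]
vial three [-0.0827  0.002 ]
sq two [0.031  0.0019]
vial two [-0.0425 -0.0021]
```

All five are within 3 mm of their bay centres, so I'm handing in.

```bash
python3 -c "
from bench import robot
print(robot.close_job())"
```

```text
the job is handed in; nothing more can be done
None
```

Both bench sets are made up and handed in at about 31 s of the 128 s limit: all five items stand upright within about 3 mm of their bay centres by the top camera, and the stock items were not touched; the judge's verdict was not returned.

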